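# Prime a throttle body and hold its gate half open

## Robot

A 6-joint arm with a two-finger parallel gripper is mounted at the origin on the work surface. World frame = base frame: x ahead of the robot, y to its left, z up, the work surface at z = 0. Lengths are in m, angles in rad, forces in N, time in s.
With the tool pointing down it reaches from about 0.375 to 0.9 m from the base axis. Payload 3.1 kg.
Tool frame: the origin (TCP) lies at the very end of the fingers, on their centre line; the grasp point (between the pads) lies 19 mm behind it (manip.hold_point_z is the distance from the TCP to the grasp point, in m); y points along the fingers, z is the direction in which the jaws open and shut, and the axes are right-handed (so a half turn about y gives the same grasp; the last joint's range is limited). The gripper opens to 85 mm and grips with 20 to 120 N. Pads are 22 mm wide; open, the fingers measure 114 mm over their backs; the gripper's body (76 mm by 85 mm) begins 54 mm behind the grasp point. The pads swing forward as they close: fully open they stand 13 mm farther back than shut.
Start: joints at [-1.458, 0.527, 1.433, -0, 1.181, -0.178], TCP at [0.18, -0.599, 0.231] pointing down, gripper open.
Joint ranges: [-3.08, 3.08], [-0.75, 2.2], [0.22, 2.44], [-1.43, 4.57], [0, 2.65], [-2.85, 2.85]. Speed limits (rad/s): [2.79, 2.79, 3.14, 3.14, 3.14, 3.14].

## Interface

Orientations are given as a unit quaternion [x, y, z, w].
In Python, from station import manip, eyes, workorder gives the robot as it stands. The module is installed in compiled form; this text tells all that it offers.
- The arm moves only by the shell command python3 -m jog 'ROWS' [OPENING] [FORCE]. ROWS is JSON, a list of rows, each a list of 2 entries, a list of its own where there are three numbers: the shift along the tool's x, y, z in cm, then the turn about the tool's y in rad. A call has 1 to 20 rows; each row is the pose to reach, as a shift and turn from the pose commanded when the call began, along the tool's axes at that moment; what a row does not reach only later rows make up. A row lasts 1/12 s, in which the tool goes at most 41.7 mm and 7.16 degrees, less where a joint would pass 70% of its speed; a pose out of reach is approached as far as the arm can. A call with a gripper value outside its range is refused whole. OPENING is the finger opening in cm, from 0 to 8.54, set as the call begins (- or left out, the last holds). The fingers move at their own pace and stop on an object; FORCE is the grip in N (left out, the last holds). Time passes only in rows, so rows that repeat a pose let the fingers close. It gives the time, the measured TCP pose, the force and the opening at its end, in the units of the state.
- manip.sense(): the state, without advancing time (a new reading comes with each control period).
- eyes.snapshot(name): name is "scene" or "top" or "wrist"; returns a dict with "frame" (400x640x3 uint8, red, green, blue), "vfov" (degrees; the focal length in pixels is half the picture's height over the tangent of half this angle, whatever the lens; pixels are square), "cx", "cy" (the principal point, pixels), "rvec" (rotation vector, rad) and "tvec" (3), from world to camera coordinates, as OpenCV has them. Camera axes: x right, y down, z forward; pixel columns grow to the right and rows downward; lengths in m; the calibration is good to about 2 mm. A picture is of the moment at which its call begins. There is no depth.
- workorder.sign_off(): hands the job in, once; it reports no verdict.
The state is a dict: "t": time; "q": joint angles; "qd": joint speeds; "tau": joint torques, N m; "tcp_pos": TCP position; "tool_rot": TCP orientation; "force": force on the tool from outside, world axes, zero at the start; "ft_torque": the same for the moment, N m; "finger_gap": opening from 0.0 (shut) to 1.0 (fully open).
Only numpy, scipy, OpenCV 4.12 (cv2) and the standard library are available. Lean on these libraries where they do the work, as an engineer would, in place of code of your own. Each camera call takes 0.05 s, during which the arm holds its last target. There are 200 camera calls.

## Task

Get the throttle body on the bench ready for its half-throttle check: with its sliding gate still shut, press the round primer plunger right down to its stop for a moment and let it come back up. Then take the upright tab on the sprung gate, slide the gate open to half its travel, so that its trailing edge lies straight across the middle of the bore, and finish while still holding it there against its spring, without letting go. Leave the can, the piston and the tools lying around it alone.

Things in the scene. Friction and masses are not known exactly. Their poses are not given: they have to be found in the camera images.
- stand: fixed throttle body (finned grey cast block 90 x 130 mm, top 70 mm above the bench) on a blue steel base plate 120 x 265 x 12 mm. Origin on the bench straight below the axis of the upright bore; z up; +y is the direction in which the gate slides open. Along y: primer barrel at -90 mm, bore at 0, bracket (88 mm high) at +80 to +86 mm, spring barrel (top 84.5 mm high) to +140 mm
- bore (a point): centre of the mouth of the upright round bore, 40 mm in diameter, in the top of the block, 70 mm above the bench
- half_mark (a point): thick dark rib on top of one of the two steel guide rails, level with the middle of the bore: half travel. The rails run along the stand's y at x = +-37 mm (8 mm wide, top 80 mm high); thin ribs 24 mm either side of the thick one mark shut and full. The rear edge of the gate points at the ribs
- tab_foot (a point): upright steel tab on the gate, 30 mm (stand's x) by 12 mm (stand's y, the slide direction), 35 mm tall; this point is the centre of its foot, 76 mm above the bench; axes as the stand's. Over the bore axis when shut; moves with the gate, a steel plate 64 x 52 x 5 mm with its rear edge 24 mm behind the tab's centre. Nothing stands within 45 mm of the tab along y above the rails, shut to half open
- tab_top (a point): centre of the tab's top, 111 mm above the bench
- gate (a joint): slide of the gate along the stand's +y: 0 m shut, 0.048 m fully open (end stop), half travel 0.024 m, where the rear edge of the plate lies across the middle of the bore, level with the thick ribs. A spring pushes it shut: 3.6 N when shut, 7.9 N at half travel, 12.2 N fully open; let go, it slides shut
- primer (a joint): travel of the primer plunger: 0 m up, 0.014 m fully down on its stop, straight down. Its spring needs 3.2 N to start and 8 N at the stop, and brings it back up when let go
- primer_top (a point): centre of the top of the primer plunger's head, a round dark plastic button 30 mm in diameter and 9 mm thick on a barrel, 104 mm above the bench when up; it lies 90 mm from the bore on the stand's -y side
- spray_can: bystander: upright spray can, 62 mm in diameter, 130 mm tall; origin under its centre
- piston: bystander: aluminium piston standing crown up, 72 mm in diameter, 58 mm tall; origin under its centre
- screwdriver: bystander: screwdriver lying on the bench, 180 mm long; it lies along its x; origin under its middle
- wrench: bystander: steel wrench lying on the bench, 160 mm long; it lies along its x; origin under its middle

How it is judged:
By the outcome, as a careful person would: the job done as asked, in the order asked, and still so for the second after the job is handed in, while the arm keeps its last pose, push and grip.
It also fails if it takes over 48 s, if anything falls off the work surface, if the arm or the gripper's body presses on something with over 40 N, if the wrist force passes 120 N, or if a joint passes its speed limit or range.

## Working session

There is one attempt and no reset: what is moved stays moved. The work goes in short steps, Python scripts to look and compute and a shell command to move; the robot and the scene stay as the last step left them, time stands still between calls to the robot, and variables do not carry over. Pictures are saved under pics/ and viewed, about 8 in all and at most 12, crops included, and the job is handed in when it is done.

```bash
mkdir -p pics; cat > h.py <<'E'
from station import manip, eyes, workorder
import numpy as np, cv2
from scipy.spatial.transform import Rotation as R
def snap(n,out=None):
    s=eyes.snapshot(n)
    if out: cv2.imwrite(f'pics/{out}.png',cv2.cvtColor(s['frame'],cv2.COLOR_RGB2BGR))
    return s
def cal(s):
    f=200/np.tan(np.radians(s['vfov'])/2); M=cv2.Rodrigues(np.array(s['rvec'],float))[0]
    return f,M,np.array(s['tvec'],float).ravel()
def ray(s,u,v,z):
    f,M,t=cal(s); d=M.T@np.array([(u-s['cx'])/f,(v-s['cy'])/f,1]); c=-M.T@t
    return c+d*(z-c[2])/d[2]
def proj(s,p):
    f,M,t=cal(s); q=M@np.array(p)+t; return f*q[0]/q[2]+s['cx'],f*q[1]/q[2]+s['cy']
E
python3 - <<'E'
from h import *
a=snap('top','top1');b=snap('scene','scene1')
for s in(a,b): print(s['vfov'],s['cx'],s['cy'],-cal(s)[1].T@cal(s)[2])
st=manip.sense(); print(st, R.from_quat(st['tool_rot']).as_matrix(), manip.hold_point_z)
E
```

```text
51.01348006831552 317.5873157853258 198.46033291956488 [0.44202243 0.01985025 0.94049318]
42.30730941356186 314.01282759866814 203.8588386350914 [ 1.15722226 -0.49404945  1.01645402]
{'t': 0.1, 'q': array([-1.45749108e+00,  5.28392107e-01,  1.43375559e+00,  1.70531107e-06,
        1.18139383e+00, -1.78525364e-01]), 'qd': array([ 0.00019263, -0.00138285, -0.003327  ,  0.00177691,  0.00040591,
        0.00084479]), 'tau': array([-1.57466247e-04, -4.43302810e+01, -1.78586662e+01, -1.97812451e-04,
        3.91848735e-03,  2.10366636e-06]), 'tcp_pos': array([ 0.17975714, -0.59793266,  0.23042576]), 'tool_rot': array([-0.10278866,  0.70028087, -0.69890358,  0.10283471]), 'force': array([ 0.04424557,  0.89011236, -0.26799756]), 'ft_torque': array([-0.03798364, -0.0246042 ,  0.00232456]), 'finger_gap': 1.0021646924719656} [[-9.57719026e-01 -2.18778003e-04  2.87705090e-01]
 [-2.87704963e-01  1.93655628e-03 -9.57717131e-01]
 [-3.47629658e-04 -9.99998101e-01 -1.91762031e-03]] 0.0187
```

View pics/top1.png

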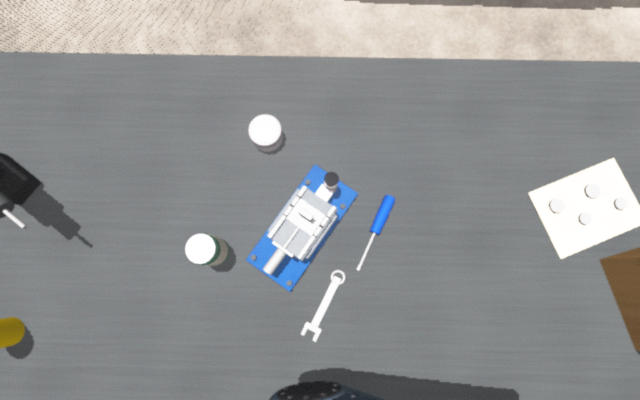

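View pics/scene1.png

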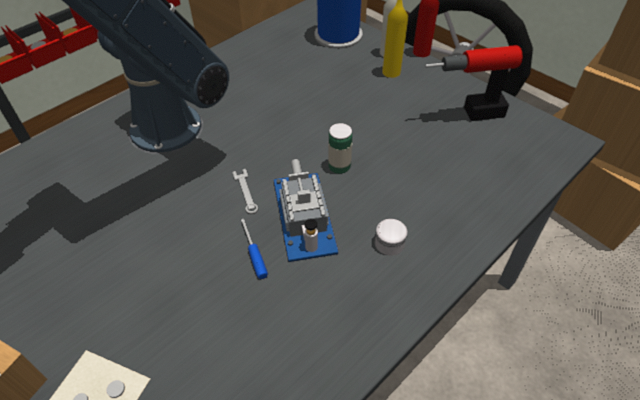

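Top view: the primer's dark head is at about (331,179), the spring barrel at (270,265), the blue plate between them, and the tab near (306,216). The scene view agrees. Now I'll measure these.

```bash
python3 - <<'E'
from h import *
a=snap('top');f=a['frame'];hsv=cv2.cvtColor(f,cv2.COLOR_RGB2HSV)
m=cv2.inRange(hsv,(100,150,60),(130,255,255)); m[:,362:]=0;m[:,:240]=0
pts=cv2.findNonZero(m); box=cv2.boxPoints(cv2.minAreaRect(pts)); print(box)
W=np.array([ray(a,u,v,.012) for u,v in box]);print(W, [np.linalg.norm(W[i]-W[i-1]) for i in range(4)])
e=[W[i]-W[i-1] for i in range(4)]; l=max(e,key=np.linalg.norm); l=l/np.linalg.norm(l)
g=f.max(2); d=((g<75)).astype(np.uint8); d[:,:322]=0;d[:,341:]=0;d[:171]=0;d[189:]=0
n,lab,stt,c=cv2.connectedComponentsWithStats(d);print(stt,c)
k=1+np.argmax(stt[1:,4]);P=ray(a,*c[k],.104);print('primer',P)
cc=W.mean(0); y=l if l@(cc-P)>0 else -l; print('yaxis',y,np.degrees(np.arctan2(y[1],y[0])))
B=P+.09*y;print('bore',B,'plate centre rel bore',(cc-B)@y,(cc-B)@np.array([y[1],-y[0],0]))
b=snap('scene')
print('scene proj primer',proj(b,P),'tabtop',proj(b,[B[0],B[1],.111]),'top tabtop',proj(a,[B[0],B[1],.111]))
for n,s,(x0,x1,y0,y1) in(('a',a,(240,370,155,300)),('b',b,(265,345,150,270))):
    cv2.imwrite(f'pics/c{n}.png',cv2.resize(s['frame'][y0:y1,x0:x1,::-1],None,fx=4,fy=4,interpolation=cv2.INTER_CUBIC))
A=cv2.imread('pics/ca.png');Bi=cv2.imread('pics/cb.png')
h=max(len(A),len(Bi));o=np.zeros((h,A.shape[1]+Bi.shape[1],3),np.uint8);o[:len(A),:A.shape[1]]=A;o[:len(Bi),A.shape[1]:]=Bi;o=cv2.resize(o,None,fx=.95,fy=.95);print(o.shape);cv2.imwrite('pics/c.png',o)
E
```

```text
[[245.71619 259.79724]
 [314.7027  163.21619]
 [358.5     194.5    ]
 [289.5135  291.08105]]
[[ 0.46124074  0.17811946  0.012     ]
 [ 0.68156551  0.03067806  0.012     ]
 [ 0.61070994 -0.06913282  0.012     ]
 [ 0.39576987  0.08026555  0.012     ]] [np.float64(0.1177362462268885), np.float64(0.2651074683876841), np.float64(0.12240393933386964), np.float64(0.26176154482147435)]
[[     0      0    640    400 256000]] [[319.5 199.5]]Traceback (most recent call last):
  File "<stdin>", line 9, in <module>
    return _wrapfunc(a, 'argmax', axis=axis, out=out, **kwds)
    return bound(*args, **kwds)
ValueError: attempt to get argmax of an empty sequence
```

```bash
python3 - <<'E'
from h import *
a=snap('top');f=a['frame']
W=np.array([[.46124,.17812],[.68157,.03068],[.61071,-.06913],[.39577,.08027]])
y=(W[0]-W[1])+(W[3]-W[2]);y=np.r_[y/np.linalg.norm(y),0];cc=np.r_[W.mean(0),.012]
g=f.max(2);print(g[170:190:1,320:343])
d=(g<105).astype(np.uint8); d[:,:322]=0;d[:,341:]=0;d[:171]=0;d[189:]=0
n,lab,stt,c=cv2.connectedComponentsWithStats(d);print(stt[1:],c[1:])
b=snap('scene')
print('yaxis',y,np.degrees(np.arctan2(y[1],y[0])))
if n>1:
    k=1+np.argmax(stt[1:,4]);P=ray(a,*c[k],.104);print('primer',P)
    B=P+.09*y;print('bore',B,'plate centre rel bore',(cc-B)@y,(cc-B)@np.array([y[1],-y[0],0]))
    print('scene proj primer',proj(b,P),'tabtop',proj(b,[B[0],B[1],.111]),'top tabtop',proj(a,[B[0],B[1],.111]))
A=cv2.resize(a['frame'][155:300,240:370,::-1],None,fx=4,fy=4,interpolation=cv2.INTER_CUBIC)
Bi=cv2.resize(b['frame'][150:270,270:340,::-1],None,fx=4,fy=4,interpolation=cv2.INTER_CUBIC)
o=np.zeros((580,800,3),np.uint8);o[:,:520]=A;o[:480,520:]=Bi;cv2.imwrite('pics/c.png',o)
E
```

```text
[[227 228 223 208 176 158 149 140 143 141 136 137 138 141 143 144 140 140
  143 144 143 142 140]
 [229 229 228 226 220 199 169 146 135 127 123 123 126 131 138 140 144 142
  140 142 143 142 143]
 [231 230 230 228 228 226 207 148 113 104  96  91  98 104 115 128 138 144
  143 141 144 146 145]
 [231 230 230 230 228 217 175 121  96  88  89  86  86  87  94 103 119 137
  143 142 142 142 141]
 [230 231 230 229 222 176 125  97  90  90  87  86  88  86  86  93 103 127
  141 140 144 146 144]
 [230 229 230 228 212 145 100  91  88  90  88  84  87  89  86  88  93 110
  129 141 144 143 144]
 [228 230 229 224 190 127 101  91  89  90  92  90  86  87  91  86  85  96
  116 134 144 144 145]
 [230 231 230 221 165 110  91  91  92  91  90  89  88  91  87  86  85  89
  108 135 138 142 143]
 [232 231 231 220 157 104  92  93  88  93  94  91  91  88  90  89  89  90
  106 132 141 143 141]
 [232 233 230 219 156 104  98  91  94  95  93  94  92  93  91  88  88  93
  109 135 143 142 143]
 [231 232 232 223 164 109  96  93  92  94  95  93  93  94  89  94  87  94
  126 155 149 145 142]
 [232 231 230 226 192 129 101  93
[... 636 characters left out ...]
 233 234]
 [255 255 255 255 255 250 213 168 150 154 163 162 156 147 144 136 131 136
  145 171 214 229 234]
 [255 255 255 255 255 255 253 231 175 146 145 146 136 134 133 133 131 135
  138 145 179 223 231]]
[[325 172  13  14 137]] [[331.2189781  178.33576642]]
yaxis [-0.82616991  0.56342104  0.        ] 145.7072825743609
primer [ 0.62662053 -0.00465147  0.104     ]
bore [0.55226524 0.04605643 0.104     ] plate centre rel bore 0.017375789246133113 -0.0010425382477879306
scene proj primer (np.float64(310.85589133426555), np.float64(223.24356059597343)) tabtop (np.float64(304.1490143210132), np.float64(191.88860262971315)) top tabtop (np.float64(305.5133917913182), np.float64(213.61401034962245))
```

View pics/c.png

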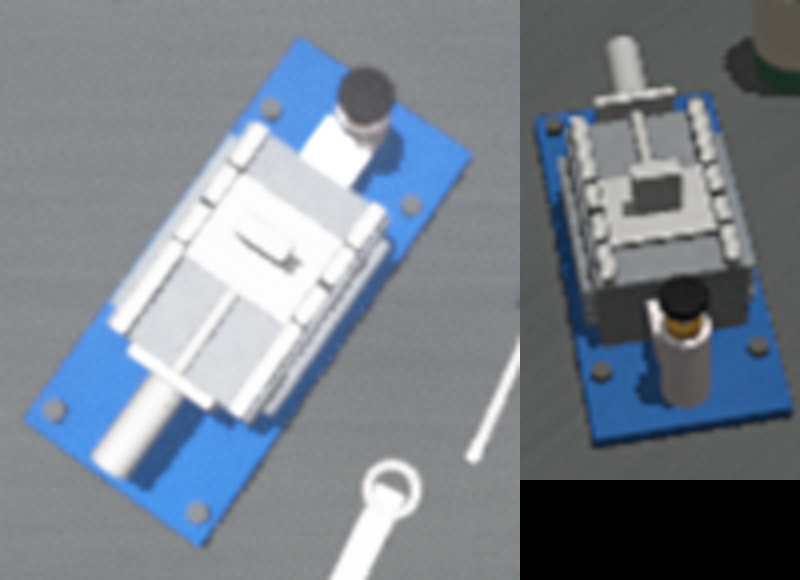

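Plate measures 262–265 × 118–122 mm (given 265 × 120), so it checks out. Stand y is at 145.7°, primer at (0.627,-0.005) and bore at (0.552,0.046). I'm moving over the primer with the fingers shut and the jaws along the stand's y.

```bash
python3 -m jog '[[[-0.6,0,-0.44],0],[[-1.8,0,-1.3],-0.03],[[-3.6,0,-2.6],-0.07],[[-6,0,-4.4],-0.12],[[-9,0,-6.6],-0.17],[[-12,0,-8.8],-0.22],[[-15,0.3,-11],-0.27],[[-18,0.6,-13.2],-0.32],[[-21,1,-15.4],-0.37],[[-24,1.4,-17.6],-0.42],[[-27,1.8,-19.8],-0.47],[[-30,2.2,-22],-0.52],[[-33,2.6,-24.2],-0.57],[[-36,3,-26.4],-0.62],[[-39,3.4,-28.6],-0.66],[[-42,3.8,-30.8],-0.68],[[-45,4.2,-33],-0.681],[[-48,4.6,-35.2],-0.681],[[-51,5,-37.4],-0.681],[[-53.5,5.4,-39.2],-0.681]]' 0 40
python3 - <<'E'
from h import *
st=manip.sense();M=R.from_quat(st['tool_rot']).as_matrix();print(st['t'],st['q'],st['tcp_pos'],M,st['force'],st['finger_gap'])
print('togo tool cm',M.T@(np.array([.6266,-.0047,.125])-st['tcp_pos'])*100)
snap('top','top2');snap('wrist','w2')
E
```

```text
t: 1.92
tcp_pos: [0.5799, -0.0654, 0.1774]
tool_rot: [-0.331, 0.625, -0.624, 0.332]
force: [0.6, -1.0, 0.2]
finger_gap: 0.002
1.9167 [-3.04100645e-01  5.38878302e-01  1.59218417e+00  9.16857707e-04
  1.01068356e+00  2.90246218e-01] [ 0.57990159 -0.0654139   0.17736196] [[-5.60371271e-01  8.64260909e-05  8.28241530e-01]
 [-8.28241238e-01  7.86987987e-04 -5.60371155e-01]
 [-7.00246823e-04 -9.99999687e-01 -3.69423806e-04]] [ 0.60212141 -1.01020658  0.20329016] 0.0016633582768278367
togo tool cm [-7.64175349  5.24137578  0.4674588 ]
```

```bash
python3 -m jog '[[[-2.2,0.5,0.1],0],[[-4.2,1.5,0.3],0],[[-6,2.7,0.4],0],[[-7.1,3.9,0.5],0],[[-7.6,4.8,0.5],0],[[-7.7,5.2,0.5],0],[[-7.7,5.2,0.5],0],[[-7.7,5.2,0.5],0]]'
python3 - <<'E'
from h import *
st=manip.sense();M=R.from_quat(st['tool_rot']).as_matrix();print(st['t'],st['tcp_pos'],st['force'])
print('togo tool cm',M.T@(np.array([.6266,-.0047,.125])-st['tcp_pos'])*100)
s=snap('scene');w=snap('wrist')
print(proj(s,[.6266,-.0047,.104]),proj(w,[.6266,-.0047,.104]),proj(w,st['tcp_pos']))
o=np.zeros((400,800,3),np.uint8);o[:,:480]=w['frame'][:,80:560,::-1]
o[:,480:]=cv2.resize(s['frame'][150:250,270:350,::-1],None,fx=4,fy=4,interpolation=cv2.INTER_CUBIC);cv2.imwrite('pics/d.png',o)
E
```

```text
t: 2.68
tcp_pos: [0.6262, -0.0091, 0.1251]
tool_rot: [-0.331, 0.625, -0.625, 0.33]
force: [-0.3, -0.6, 0.5]
finger_gap: -0.003
2.6833 [ 0.62616843 -0.00906392  0.12514045] [-0.31355246 -0.55908586  0.45739391]
togo tool cm [-0.384872    0.01394721 -0.21018324]
(np.float64(310.83407491189536), np.float64(223.25056041249883)) (np.float64(313.7790507860126), np.float64(231.30987710265836)) (np.float64(317.5177535253094), np.float64(255.13017058779548))
```

View pics/d.png

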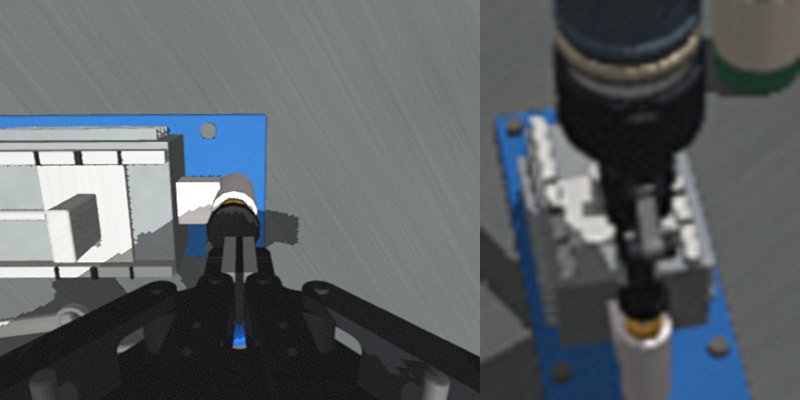

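Wrist view: the head is at (314,225) in the full frame, where projection predicted it, and the shut fingers are just above it. I'll centre and press.

```bash
python3 -m jog '[[[-0.2,0.3,-0.1],0],[[-0.4,0.8,-0.2],0],[[-0.4,1.3,-0.2],0],[[-0.4,1.8,-0.2],0],[[-0.4,2.2,-0.2],0],[[-0.4,2.6,-0.2],0],[[-0.4,2.9,-0.2],0],[[-0.4,3.2,-0.2],0],[[-0.4,3.4,-0.2],0],[[-0.4,3.4,-0.2],0],[[-0.4,3.4,-0.2],0]]'
python3 -m jog '[[[0,0.1,0],0],[[0,0.15,0],0],[[0,0.2,0],0],[[0,0.2,0],0],[[0,0.2,0],0]]'
```

```text
t: 3.7
tcp_pos: [0.6272, -0.0039, 0.0918]
tool_rot: [-0.331, 0.625, -0.625, 0.33]
force: [-2.1, 0.0, 7.1]
finger_gap: -0.001
t: 4.12
tcp_pos: [0.6272, -0.0039, 0.0902]
tool_rot: [-0.331, 0.625, -0.625, 0.33]
force: [-2.5, -0.4, 7.6]
finger_gap: -0.002
```

```bash
python3 -m jog '[[[0,0.05,0],0],[[0,0.1,0],0],[[0,0.15,0],0],[[0,0.15,0],0],[[0,0.15,0],0]]'
```

```text
t: 4.53
tcp_pos: [0.6272, -0.0039, 0.09]
tool_rot: [0.331, -0.625, 0.625, -0.331]
force: [-5.1, 0.6, 14.4]
finger_gap: 0.001
```

The plunger is on its stop: the force jumped to 14.4 N at z = 0.090. Releasing and moving over the tab.

```bash
python3 -m jog '[[[0,-0.4,0],0],[[0,-1.2,0],0],[[0,-2.5,0],0],[[0,-4,0],0],[[0,-5.5,0],0],[[0,-6.3,-0.5],0],[[0,-6.6,-1.8],0],[[0,-6.6,-3.6],0],[[0,-6.6,-5.4],0],[[0,-6.6,-7.2],0],[[0,-6.6,-8.4],0],[[0,-6.6,-9],0],[[0,-6.6,-9],0],[[0,-6.6,-9],0],[[0,-6.6,-9],0]]' 5 40
python3 - <<'E'
from h import *
st=manip.sense();M=R.from_quat(st['tool_rot']).as_matrix();print(st['t'],st['tcp_pos'],st['force'])
print('togo tool cm',M.T@(np.array([.5523,.0461,.085])-st['tcp_pos'])*100)
w=snap('wrist');s=snap('scene');B=np.array([.5523,.0461,0]);y=np.array([-.826,.563,0]);x=np.array([.563,.826,0])
for h,n in((.111,'top'),(.076,'foot')):
  for a in(-15,15):
    for b in(-6,6): print(n,a,b,np.round(proj(w,B+x*a/1e3+y*b/1e3+[0,0,h]),0))
o=np.zeros((400,800,3),np.uint8);o[:,:480]=w['frame'][:,80:560,::-1]
o[:,480:]=cv2.resize(s['frame'][150:250,270:350,::-1],None,fx=4,fy=4,interpolation=cv2.INTER_CUBIC);cv2.imwrite('pics/e.png',o)
E
```

```text
t: 5.78
tcp_pos: [0.5544, 0.0462, 0.1539]
tool_rot: [0.33, -0.625, 0.626, -0.331]
force: [0.1, 0.1, 0.3]
finger_gap: 0.588
5.7833 [0.55436844 0.04623179 0.15392458] [0.10391005 0.11659703 0.34261977]
togo tool cm [ 0.13182839  6.8921075  -0.17437583]
top -15 -6 [325. 249.]
top -15 6 [306. 249.]
top 15 -6 [326. 202.]
top 15 6 [306. 202.]
foot -15 -6 [324. 228.]
foot -15 6 [308. 228.]
foot 15 -6 [325. 188.]
foot 15 6 [308. 188.]
```

View pics/e.png

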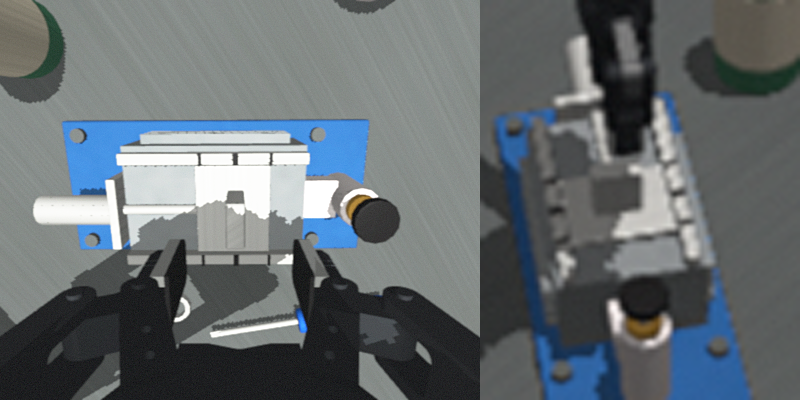

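Plunger is back up. Wrist view: the tab is at columns 306–324, against 306–325 predicted. Lowering and gripping.

```bash
python3 -m jog '[[[0.1,0.5,-0.1],0],[[0.1,1.5,-0.2],0],[[0.1,2.7,-0.2],0],[[0.1,3.9,-0.2],0],[[0.1,5,-0.2],0],[[0.1,6,-0.2],0],[[0.1,6.7,-0.2],0],[[0.1,7.1,-0.2],0],[[0.1,7.1,-0.2],0],[[0.1,7.1,-0.2],0]]'
python3 -m jog '[[[0,0,0],0],[[0,0,0],0],[[0,0,0],0],[[0,0,0],0],[[0,0,0],0],[[0,0,0],0],[[0,0,0],0],[[0,0,0],0],[[0,0,0],0],[[0,0,0],0],[[0,0,0],0],[[0,0,0],0]]' 0 70
python3 - <<'E'
from h import *
st=manip.sense();M=R.from_quat(st['tool_rot']).as_matrix();print(st['t'],st['tcp_pos'],st['force'],st['finger_gap']*85.4)
y=np.array([-.8277,.5612]);print('along',(st['tcp_pos'][:2]-[.5523,.0461])@y*1e3, M[:,2])
w=snap('wrist','w4');
B=np.array([.5523,.0461,0])
y3=np.r_[y,0];x=np.array([.5612,.8277,0])
for a in(-24,0,24): print(a,proj(w,B+x*.037+y3*a/1e3+[0,0,.08]),proj(w,B-x*.037+y3*a/1e3+[0,0,.08]))
E
```

```text
t: 6.72
tcp_pos: [0.551, 0.047, 0.0827]
tool_rot: [-0.331, 0.625, -0.625, 0.331]
force: [0.3, -0.7, 0.4]
finger_gap: 0.584
t: 7.72
tcp_pos: [0.5518, 0.0467, 0.0835]
tool_rot: [0.33, -0.625, 0.626, -0.331]
force: [0.5, -1.7, 4.9]
finger_gap: 0.13
7.7167 [0.55178222 0.04670674 0.08354107] [ 0.54400754 -1.69523832  4.93712628] 11.063378944150232
along 0.7690690193648063 [ 0.82663934 -0.56272849  0.00201231]
-24 (np.float64(372.2986821839782), np.float64(178.45243168089922)) (np.float64(366.22694748995696), np.float64(317.70671172411915))
0 (np.float64(319.9657470371471), np.float64(178.56171859848507)) (np.float64(320.0884438868094), np.float64(317.83178260520697))
24 (np.float64(267.6083188611817), np.float64(178.6710566648865)) (np.float64(273.9309034154861), np.float64(317.9569050908699))
```

View pics/w4.png

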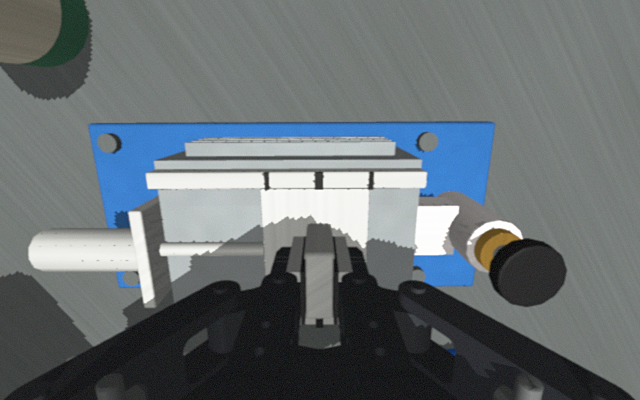

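Wrist view: the tab is gripped. The ribs are at columns 266/319/371 and the plate's rear edge at about 369, i.e. shut. Sliding open half travel.

```bash
python3 -m jog '[[[0,0,-0.1],0],[[0,0,-0.3],0],[[0,0,-0.6],0],[[0,0,-0.9],0],[[0,0,-1.2],0],[[0,0,-1.5],0],[[0,0,-1.8],0],[[0,0,-2.0],0],[[0,0,-2.2],0],[[0,0,-2.3],0],[[0,0,-2.4],0],[[0,0,-2.4],0],[[0,0,-2.4],0],[[0,0,-2.4],0],[[0,0,-2.4],0]]' - 70
python3 - <<'E'
from h import *
st=manip.sense();print(st['t'],st['tcp_pos'],st['force'],st['finger_gap']*85.4)
y=np.array([-.8277,.5612]);print('along',(st['tcp_pos'][:2]-[.5523,.0461])@y*1e3)
w=snap('wrist');B=np.array([.5523,.0461,0]);y3=np.r_[y,0];x=np.array([.5612,.8277,0])
for h,xx in((.08,.037),(.076,.031),(.076,.025)): print(h,xx,[np.round(proj(w,B+x*xx+y3*a/1e3+[0,0,h]),1) for a in(-24,0,24)])
cv2.imwrite('pics/f.png',cv2.resize(w['frame'][150:300,240:440,::-1],None,fx=4,fy=4,interpolation=cv2.INTER_CUBIC))
g=w['frame'].max(2)
for r in(178,180,182,184,196,200,204): print(r,g[r,310:390].tolist())
E
```

```text
t: 9.02
tcp_pos: [0.5337, 0.0589, 0.0835]
tool_rot: [0.329, -0.623, 0.627, -0.332]
force: [4.4, -7.0, 4.4]
finger_gap: 0.125
9.0167 [0.53372628 0.05893728 0.08354202] [ 4.37233482 -7.02974479  4.3994454 ] 10.692586176919727
along 22.577752521124218
0.08 0.037 [array([419.7, 178.3]), array([367.5, 178.4]), array([315.2, 178.6])]
0.076 0.031 [array([416.1, 188.9]), array([365.8, 189. ]), array([315.3, 189.1])]
0.076 0.025 [array([415.1, 201. ]), array([365.3, 201.1]), array([315.4, 201.3])]
178 [248, 225, 142, 70, 56, 84, 176, 238, 246, 244, 246, 245, 245, 244, 246, 244, 245, 245, 245, 245, 246, 245, 244, 246, 245, 245, 245, 245, 245, 246, 245, 245, 244, 244, 244, 245, 245, 245, 244, 245, 245, 245, 245, 244, 244, 245, 244, 244, 246, 247, 249, 219, 131, 68, 56, 56, 62, 62, 57, 50, 107, 215, 248, 247, 245, 245, 245, 245, 244, 245, 244, 243, 245, 244, 244, 244, 243, 244, 244, 244]
180 [248, 230, 149, 73, 51, 114, 220, 248, 248, 245, 245, 246, 245, 245, 245, 245, 246, 245, 245, 245, 245, 245, 245, 243, 245, 245, 245, 245, 245, 245, 244, 244, 245, 245, 245, 244, 245, 245, 244, 246, 246, 245
[... 1489 characters left out ...]
 248, 248, 248, 248, 248, 248, 247, 245, 245, 245, 246, 246, 245, 247, 246, 248, 248, 248, 247, 247, 247, 247, 247, 246, 247, 247, 246, 248, 247, 247, 248, 248, 247, 247, 248, 248, 246, 227, 196, 195, 199, 200, 194, 197, 194, 197, 196, 194, 196, 197, 195, 198, 196, 194, 195, 197, 196, 194, 191]
204 [249, 248, 248, 247, 247, 246, 247, 248, 249, 249, 249, 249, 248, 247, 246, 246, 246, 245, 248, 248, 248, 248, 248, 247, 248, 247, 248, 246, 246, 246, 245, 245, 245, 245, 247, 247, 248, 246, 246, 246, 246, 247, 247, 247, 247, 247, 247, 248, 247, 247, 247, 248, 247, 247, 247, 247, 248, 245, 227, 203, 197, 201, 199, 196, 196, 199, 195, 195, 200, 198, 195, 195, 195, 195, 196, 192, 198, 194, 191, 196]
```

View pics/f.png

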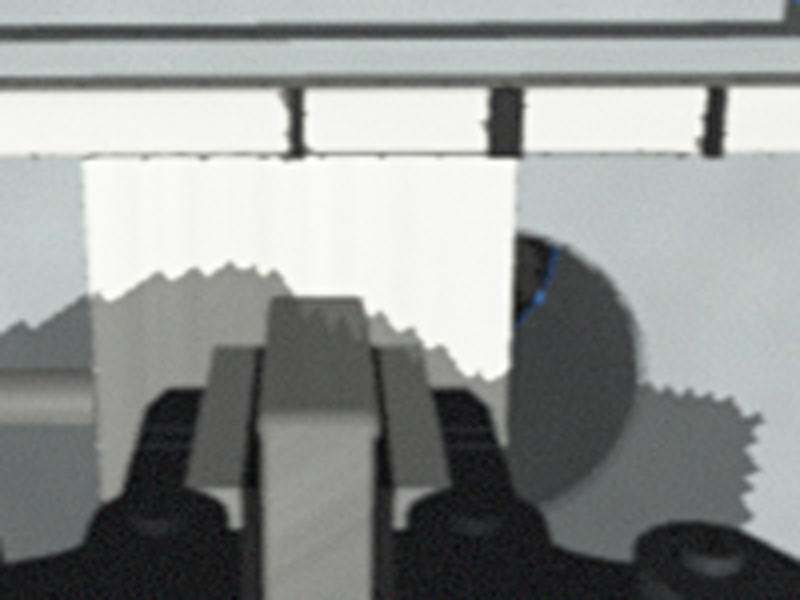

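Rear edge is at column 368.6. The thick-rib centre is at 366, which falls at about 364.2 at plate height. So it's about 2.1 mm short, which agrees with the 21.8 mm TCP travel. Adding 2.3 mm.

```bash
python3 -m jog '[[[0,0,-0.1],0],[[0,0,-0.17],0],[[0,0,-0.23],0],[[0,0,-0.23],0],[[0,0,-0.23],0],[[0,0,-0.23],0],[[0,0,-0.23],0],[[0,0,-0.23],0]]' - 70
python3 - <<'E'
from h import *
st=manip.sense();print(st['t'],st['tcp_pos'],st['force'],st['finger_gap']*85.4)
y=np.array([-.8277,.5612]);print('along',(st['tcp_pos'][:2]-[.5523,.0461])@y*1e3)
w=snap('wrist');B=np.array([.5523,.0461,0]);y3=np.r_[y,0];x=np.array([.5612,.8277,0])
for h,xx in((.08,.037),(.076,.031),(.076,.025)): print(h,xx,[np.round(proj(w,B+x*xx+y3*a/1e3+[0,0,h]),1) for a in(-24,0,24)])
g=w['frame'].max(2).astype(float)
for r in(181,183,184): 
    d=255-g[r]; 
    for lo,hi in((305,335),(355,390),(410,440)): s=d[lo:hi]-8; s[s<20]=0; print(r,(s*np.arange(lo,hi)).sum()/max(s.sum(),1))
for r in(196,200,204): print(r,355+np.argmax(g[r,355:390]<222))
cv2.imwrite('pics/g.png',w['frame'][:,:,::-1])
E
```

```text
t: 9.73
tcp_pos: [0.532, 0.0601, 0.0836]
tool_rot: [0.329, -0.623, 0.627, -0.332]
force: [3.0, -7.5, 4.7]
finger_gap: 0.125
9.7333 [0.53197372 0.06014632 0.08355134] [ 2.95864091 -7.50151433  4.73933563] 10.684538044945095
along 24.7068518682741
0.08 0.037 [array([424.2, 178.3]), array([372. , 178.4]), array([319.8, 178.6])]
0.076 0.031 [array([420.5, 188.8]), array([370.1, 189. ]), array([319.7, 189.1])]
0.076 0.025 [array([419.4, 200.9]), array([369.6, 201.1]), array([319.7, 201.3])]
181 318.2368
181 369.9665365309537
181 422.71774975751697
183 317.6802973977695
183 370.20082449941106
183 422.4213431462741
184 317.9205921938089
184 370.411620795107
184 421.63949579831933
196 369
200 369
204 369
```

View pics/g.png

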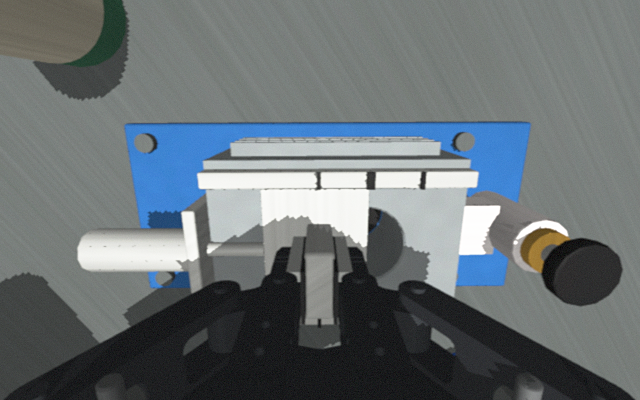

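Rear edge is at 368.5, against 368.0 for the thick rib at plate height, and the TCP has travelled 23.9 mm. One short settle check for drift, then I'll hand in.

```bash
python3 -m jog '[[[0,0,0],0],[[0,0,0],0],[[0,0,0],0],[[0,0,0],0],[[0,0,0],0],[[0,0,0],0],[[0,0,0],0],[[0,0,0],0],[[0,0,0],0],[[0,0,0],0],[[0,0,0],0],[[0,0,0],0]]' - 70
python3 - <<'E'
from h import *
w=snap('wrist');g=w['frame'].max(2).astype(float)
e=[355+int(np.argmax(g[r,355:390]<222)) for r in(196,200,204)];print(e,manip.sense()['tcp_pos'])
if max(abs(np.array(e)-369))<=1: print(workorder.sign_off())
E
```

```text
t: 10.78
tcp_pos: [0.532, 0.0601, 0.0836]
tool_rot: [0.329, -0.623, 0.627, -0.332]
force: [2.9, -8.0, 3.6]
finger_gap: 0.128
[369, 369, 369] [0.53198319 0.06011008 0.08354026]
the job is handed in; nothing more can be done
None
```

The throttle body is set for its half-throttle check, and the job was handed in at about 10.8 s of the 48 s allowed.

- **Primer:** with the gate still shut, I pressed the plunger to its stop. The tool reached z = 0.090 m, which is its full 14 mm of travel, and the force jumped to 14 N. I then released it, and the wrist picture showed it back up.
- **Gate:** I gripped the tab at 70 N and slid the gate open. The first slide stopped about 2 mm short, so I added 2.3 mm. The tool had then moved 23.9 mm, against the 24 mm for half travel.
- **Last checks:** the gate's rear edge lay within about 0.3 mm of the thick rib in the wrist picture. Over a further second it did not drift, and the arm was still holding about 8.5 N sideways, close to the spring's 7.9 N.
- **Small disagreements:** the calibration placed the ribs about 0.8 mm off where they appeared, which I corrected for. The gripper reads about 11 mm on the 12 mm tab.
- **Not checked:** I planned no contact with the can, the piston or the tools, but I did not compare their positions before and after.

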